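Set and lock the paper trimmer's backstop with the fingertips

TASK

Set the paper trimmer's backstop to the sample print that is held under its clamp bar: with the fingers shut, push the backstop along its slot until it rests against the print's free edge. Then tighten it there: push the wings of its loose wing screw round clockwise (seen from above), stroke after stroke with the fingertips, until the screw is fully tight, with the backstop still against the print. Grip nothing, leave everything else on the trimmer and the desk where it is, and draw the hand clear at the end.

Things in the scene. Friction and masses are not known exactly. Their poses are not given: they have to be found in the camera images.
- trimmer: guillotine paper trimmer, fast on the desk: grey bed 260 (its x) by 320 mm (its y), top 30 mm above the desk. Origin on the desk under the bed's middle; x to the ruler fence at the back, y away from the blade. Blade arm latched down along the -y edge (top 60 mm up), its handle 140 mm beyond the bed to -x; clamp bar and clear guard (66 mm up) at y -147 to -121 mm. Backstop slot along y at x = 0.
- card_edge (a point): middle of the free edge of the sample print (white mounted photo 150 mm long, 3 mm thick, flat on the bed, its other side held under the clamp bar so that it cannot move), at the height of the bed's top face. Axes as the trimmer's: x along the edge, y squarely towards the backstop.
- backstop (a joint): travel of the backstop along its slot towards the print (trimmer's -y), m. It is a plain aluminium bar 203 mm long (along the trimmer's x), 25 mm wide (y), 16 mm high, on the bed; it slides stiffly (about 4 N, screw loose or tight) and stays where it is left. The print's edge stops it.
- backstop_face (a point): middle of the backstop's face that looks to the print, at the bed's top face; axes as the trimmer's (y away from the print). The bar's other long face lies 25 mm further in +y. The gap left to close is this point's y distance from card_edge.
- backstop_top (a point): middle of the backstop's top face, 16 mm above the bed, 12.5 mm in +y of its face; the wing screw stands here. Axes as the trimmer's.
- wing_screw (a joint): angle, rad, by which the wing screw is backed off (counter-clockwise from above) from tight: 0 is tight, where it stops dead; it starts 4 to 7.5 rad loose. It turns easily (about 1 N at a wing) and stays where it is left. At 0 its wings lie along the trimmer's y.
- wing_screw_mid (a point): black wing screw upright on the backstop: point on its axis, 16 mm above the backstop's top (62 mm above the desk). Two equal round-ended wings reach 25 mm either way along this frame's y (they turn with it), 5 mm thick (its x), from 9 mm below to 9 mm above the point; hub 18 mm across, steel collar below it 20 mm across, 5 mm high. z up.
- eraser: white eraser 50 x 20 x 12 mm lying on the trimmer's bed; origin under its middle
- sharpener: steel pencil sharpener 26 x 16 x 11 mm lying on the trimmer's bed; origin under its middle
- glue_stick: glue stick standing on the desk before the trimmer, 29 mm across, 81 mm high; origin under its middle
- stapler: black stapler 135 x 34 x 52 mm on the desk; origin under its middle
- tape_dispenser: black tape dispenser 150 x 50 mm, 88 mm high, on the desk; origin under its middle
- mug: white mug 80 mm across, 92 mm high, on the desk; origin under its middle
- prints: pile of photo prints 150 x 102 x 15 mm on the desk; origin under its middle

How it is judged:
On the way, in this order (a step that is already met when the one before it is completed fails the run):
1. the backstop rests against the print's edge (y of backstop_face in the frame of card_edge below 0.0025 m), for 0.2 s.
2. the wing screw is tight, the backstop still against the print (y of backstop_face in the frame of card_edge below 0.0025 m and value of joint wing_screw below 0.2 rad), for 0.2 s.
At the end, for the whole second after the job is handed in: the backstop stands against the sample print's edge (gap under 2.5 mm) and the wing screw is tight (within 0.2 rad of its stop) and still (all of step 2 and velocity of joint wing_screw between -0.1 and 0.1 rad/s); the robot touches nothing.
It fails at once if the backstop is gripped between the fingers (the bar comes between the finger pads) (x of the grasp point in the frame of backstop_top between -0.1 and 0.1 m and y of the grasp point in the frame of backstop_top between -0.006 and 0.006 m and z of the grasp point in the frame of backstop_top below 0.01 m).
It fails at once if the wing screw is gripped (a wing or the hub comes between the finger pads) (x of the grasp point in the frame of wing_screw_mid between -0.005 and 0.005 m and y of the grasp point in the frame of wing_screw_mid between -0.024 and 0.024 m and z of the grasp point in the frame of wing_screw_mid below 0.018 m).
It fails at once if something else on the trimmer or the desk is moved more than 12 mm (distance of any of eraser, sharpener, glue_stick, stapler, tape_dispenser, mug, prints from where it was at the start of the episode above 0.012 m).
It fails at once if the glue stick or the mug is tipped (angle between any of glue_stick, mug's own z axis and vertical above 0.3 rad).
It also fails if it takes over 72 s, if anything falls off the work surface, if the arm or the gripper's body presses on something with over 40 N, if the wrist force passes 120 N, or if a joint passes its speed limit or range.

ROBOT

A 7-joint arm with a two-finger parallel gripper is mounted at the origin on the work surface. World frame = base frame: x ahead of the robot, y to its left, z up, the work surface at z = 0. Lengths are in m, angles in rad, forces in N, time in s.
With the tool pointing down it reaches from about 0.35 to 0.775 m from the base axis. Payload 3.1 kg.
Tool frame: the origin (TCP) lies midway between the tips of the shut fingers; the grasp point (between the pads) lies 19 mm behind it; z points along the fingers, y is the line along which they close (so a half turn about z gives the same grasp; the last joint's range is limited). The gripper opens to 85 mm and grips with 20 to 120 N. Pads are 22 mm wide; open, the fingers measure 114 mm over their backs; the gripper's body (76 mm by 85 mm) begins 54 mm behind the grasp point. The pads swing forward as they close: fully open they stand 13 mm farther back than shut.
Start: joints at [1.129, 0.311, 0.014, 1.512, -0.004, 1.319, -0.027], TCP at [0.214, -0.507, 0.231] pointing down, gripper open.
Joint ranges: [-2.7, 2.7], [-0.3, 1.91], [-1.27, 1.3], [0.12, 2.57], [-1.44, 4.58], [0.2, 2.03], [-3.05, 3.05]. Speed limits (rad/s): [2.79, 2.79, 3.14, 3.14, 3.14, 3.14, 3.14].

INTERFACE

Orientations are given as [roll, pitch, yaw] about the fixed x, y, z axes, in that order (R = Rz(yaw) Ry(pitch) Rx(roll)).
In Python, from rig import robot, eyes, sign_off gives the robot as it stands.
- The arm moves only by the tool send_rows, never from a script. Its argument "moves" is one flat list of numbers, 7 for each row, row after row: the turn, a rotation vector about the world's x, y, z normalised to -1 to 1, where 1 is 45 degrees, then the shift along the world's x, y, z normalised to -1 to 1, where 1 is 200 mm, then the opening, from -1 (shut) to 1 (fully open). In form: [ax, ay, az, x, y, z, claw, ax, ay, az, x, y, z, claw, ...]. A call has 1 to 10 rows; each row is the pose to reach, as a shift and turn from the pose commanded when the call began; what a row does not reach only later rows make up. A row lasts 1/12 s, in which the tool goes at most 41.7 mm and 7.16 degrees, less where a joint would pass 70% of its speed; a pose out of reach is approached as far as the arm can. A call with a number of a shift or a turn outside -1 to 1 is refused whole. A call with a gripper value outside its range is refused whole. The fingers move at their own pace and stop on an object; the grip force is fixed at half the most. Time passes only in rows, so rows that repeat a pose let the fingers close. It gives the time, the measured TCP pose, the force, the opening and the grip force at its end, in the units of the state.
- robot.state(): the state, without advancing time (a new reading comes with each control period).
- eyes.snapshot(name): name is "scene" or "top" or "wrist"; returns (picture, depth): 480x640x3 uint8, red, green, blue; 480x640 float32, m along the optical axis (not along the pixel's ray), 0 where there is no reading.
- eyes.get_calibration(name): a dict with "K" (3x3 intrinsics, pixels), "R" (3x3) and "t" (3): a world point X has camera coordinates R X + t; the wrist camera has in their place "mount" (4x4, takes a point from camera to tool coordinates, whose origin is the TCP and whose axes are the flange's). Camera axes: x right, y down, z forward; pixel columns grow to the right and rows downward; lengths in m; the calibration is good to about 2 mm. A picture is of the moment at which its call begins: read the wrist's pose just before it. get_calibration takes no time and is no camera call.
- sign_off(): hands the job in; it is judged then, once.
The state is a dict: "time": time; "qpos": joint angles; "joint_vel": joint speeds; "tau": joint torques, N m; "tool_pos": TCP position; "eef_rot": TCP orientation; "force": force on the tool from outside, world axes, zero at the start; "torque": the same for the moment, N m; "gripper_width": finger opening in m; "gripper_force": force on a finger pad.
Only numpy, scipy, OpenCV 4.12 (cv2) and the standard library are available. Lean on these libraries where they do the work, as an engineer would, in place of code of your own. Each camera call takes 0.05 s, during which the arm holds its last target. There are 200 camera calls.

## Working session

There is one attempt and no reset: what is moved stays moved. The work goes in short steps, Python scripts to look and compute and a tool call to move; the robot and the scene stay as the last step left them, time stands still between calls to the robot, and variables do not carry over. Pictures are saved under pics/ and viewed, at most 10 in all, crops included, and the job is handed in when it is done.

Besides the shell and the picture viewer there is one more tool, called after "Request:" by a JSON object that holds its "method" and its "body". send_rows: Moves the arm, as the interface text tells. Its arguments: {"type":"object","properties":{"moves":{"type":"array","items":{"type":"number","minimum":-1,"maximum":1}}},"required":["moves"]}

```bash
ls; mkdir -p pics; cat > h.py <<'E'
import numpy as np, cv2
from rig import robot, eyes, sign_off
def ray(name,u,v,z):
    c=eyes.get_calibration(name);K,R,t=map(np.array,(c["K"],c["R"],c["t"]))
    C=-R.T@t; d=R.T@np.linalg.inv(K)@np.array([u,v,1.]); return C+d*(z-C[2])/d[2]
def cloud(name,dep):
    c=eyes.get_calibration(name);K,R,t=map(np.array,(c["K"],c["R"],c["t"]))
    v,u=np.mgrid[:480,:640]; P=np.stack([u,v,np.ones_like(u)],-1)@np.linalg.inv(K).T*dep[...,None]
    return (P-t)@R
E
python3 - <<'E'
from h import *
s=robot.state();print(s)
for n in("top","scene"):
    p,d=eyes.snapshot(n);cv2.imwrite(f"pics/{n}0.png",p[...,::-1]);np.save(f"{n}0.npy",d)
    print(n,eyes.get_calibration(n))
E
```

```text
pics
{'time': 0.0, 'qpos': array([ 1.12927859,  0.31174598,  0.01400077,  1.51308327, -0.0044147 ,
        1.31921612, -0.02716758]), 'joint_vel': array([ 4.87441085e-04,  1.47741445e-06, -5.01763349e-04, -1.18898012e-03,
       -5.65690920e-05, -2.75458741e-04, -1.09981187e-03]), 'tau': array([ 4.74930475e-04, -3.79922819e+01,  1.46102216e-01, -2.30588704e+01,
        1.22214094e-02,  1.35700978e-02, -1.20346306e-05]), 'tool_pos': array([ 0.21380713, -0.50592835,  0.23019938]), 'eef_rot': array([-3.13917241e+00,  8.69247407e-05,  3.99914889e-01]), 'force': array([-0.14415009,  1.49064295, -0.14557542]), 'torque': array([0.04631258, 0.00228091, 0.019438  ]), 'gripper_force': 0.0, 'gripper_width': 0.0853155019081231}
top {'K': array([[622.22570352,   0.        , 316.28133649],
       [  0.        , 622.22570352, 234.77288362],
       [  0.        ,   0.        ,   1.        ]]), 'R': array([[ 0.02178122, -0.99974944, -0.0051612 ],
       [-0.9967058 , -0.02131094, -0.07825206],
       [ 0.07812246,  0.00684862, -0.99692025]]), 't': array([0.03129045, 0.49392583, 1.28159209])}
scene {'K': array([[433.68487366,   0.        , 316.40191895],
       [  0.        , 433.68487366, 232.96833731],
       [  0.        ,   0.        ,   1.        ]]), 'R': array([[-0.36228651,  0.93180821, -0.02195339],
       [ 0.62407359,  0.22501032, -0.74826634],
       [-0.69230098, -0.28478733, -0.66303509]]), 't': array([ 0.12785417, -0.26767585,  1.14333616])}
```

View pics/top0.png

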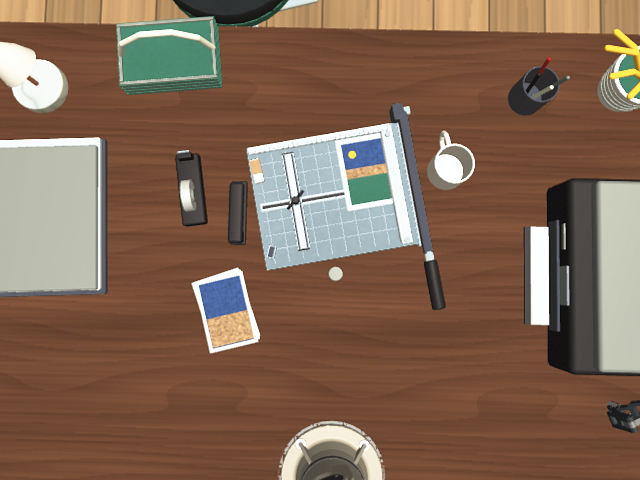

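View pics/scene0.png

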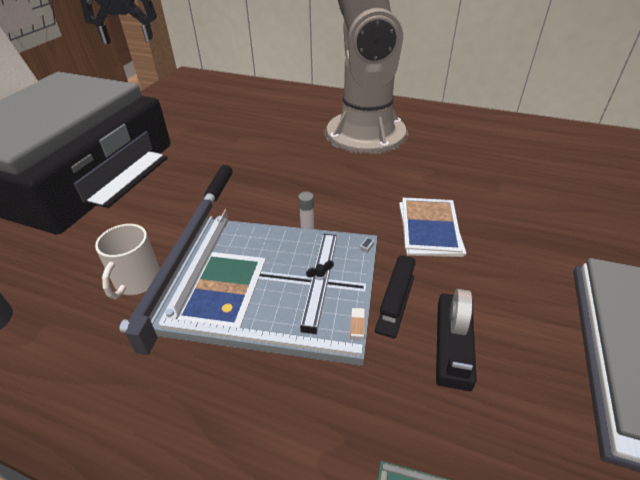

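Top view: backstop bar runs (289,153)–(304,249), wing screw is near (295,200), and the print's free edge runs (337,140)–(348,208). The eraser is at (257,169), the sharpener at (271,253), and the glue stick at (335,273). I'll enlarge this area to get exact positions.

```bash
python3 - <<'E'
from h import *
p=cv2.imread("pics/top0.png")
c=cv2.resize(p[130:275,242:427],None,fx=4,fy=4,interpolation=cv2.INTER_CUBIC);cv2.imwrite("pics/crop0.png",c)
g=p.astype(int)
white=((g.min(2)>215)*255).astype(np.uint8)
for cn in cv2.findContours(white,cv2.RETR_EXTERNAL,cv2.CHAIN_APPROX_NONE)[0]:
    if cv2.contourArea(cn)>60:
        x,y,w,h=cv2.boundingRect(cn)
        if 240<x<430 and 120<y<280: print((x,y,w,h),cv2.minAreaRect(cn))
# points
for n,u,v,z in[("bar a",289,153,.046),("bar b",304,249,.046),("screw",295,200,.071),("bed BL",248,149,.03),("bed FL",268,270,.03),("bed FR",418,244,.03),("edge a",337,140,.033),("edge b",348,208,.033)]:
    print(n,ray("top",u,v,z).round(4))
E
```

```text
(293, 205, 14, 44) ((299.56787109375, 226.1403350830078), (43.56349182128906, 6.125447750091553), 80.13418579101562)
(260, 196, 31, 16) ((275.4228820800781, 204.631103515625), (9.8950777053833, 30.617380142211914), 75.46554565429688)
(253, 173, 11, 10) ((258.058837890625, 177.2353057861328), (8.731282234191895, 9.216353416442871), 75.96376037597656)
(285, 154, 12, 43) ((290.6458740234375, 174.71376037597656), (42.406944274902344, 6.082611560821533), 80.13418579101562)
(301, 133, 92, 78) ((342.3513488769531, 175.10812377929688), (72.00675964355469, 90.09064483642578), 80.53767395019531)
(248, 123, 165, 121) ((329.86236572265625, 194.45870971679688), (121.05254364013672, 146.41104125976562), 80.13418579101562)
bar a [0.6596 0.1019 0.046 ]
bar b [0.4613 0.0662 0.046 ]
screw [0.5585 0.086  0.071 ]
bed BL [0.6697 0.189  0.03  ]
bed FL [0.4172 0.14   0.03  ]
bed FR [ 0.4777 -0.169   0.03  ]
edge a [0.692  0.0028 0.033 ]
edge b [ 0.5492 -0.0228  0.033 ]
```

View pics/crop0.png

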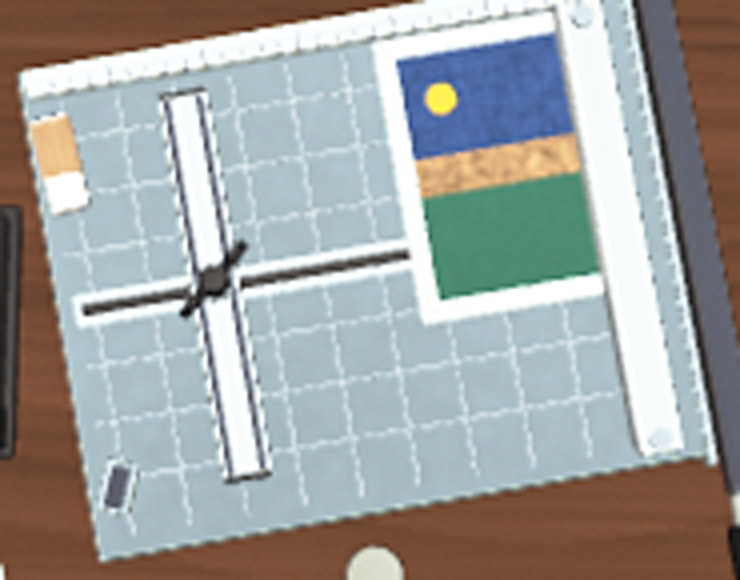

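Trimmer yaw is about 10.8° and the gap about 92 mm. The wings sit about 37° (+360°) CCW of trimmer y. I'll approach behind the bar on its −x half, between the eraser and the sharpener, with the fingers shut.

Request:
{"method": "send_rows", "body": {"moves": [0, 0, -0.267, 0.5, 1, 0, -1, 0, 0, -0.267, 0.5, 1, 0, -1, 0, 0, -0.267, 0.5, 1, 0, -1, 0, 0, -0.267, 0.5, 1, 0, -1, 0, 0, -0.267, 0.5, 1, 0, -1, 0, 0, -0.267, 0.5, 1, 0, -1]}}

```text
time: 0.6
tool_pos: [0.3171, -0.2999, 0.231]
eef_rot: [-3.138, -0.002, 0.199]
force: [0.5, -0.1, -0.4]
gripper_width: 0.012
gripper_force: 0.0
```

Request:
{"method": "send_rows", "body": {"moves": [0, 0, 0, 0.5, 1, 0, -1, 0, 0, 0, 0.5, 1, 0, -1, 0, 0, 0, 0.5, 1, 0, -1, 0, 0, 0, 0.5, 1, 0, -1, 0, 0, 0, 0.5, 1, 0, -1, 0, 0, 0, 0.5, 1, 0, -1]}}

```text
time: 1.1
tool_pos: [0.416, -0.0994, 0.2314]
eef_rot: [-3.138, -0.002, 0.2]
force: [0.1, 1.9, 0.9]
gripper_width: -0.0002
gripper_force: 0.0
```

Request:
{"method": "send_rows", "body": {"moves": [0, 0, 0, 0.495, 1, 0, -1, 0, 0, 0, 0.495, 1, 0, -1, 0, 0, 0, 0.495, 1, 0, -1, 0, 0, 0, 0.495, 1, 0, -1, 0, 0, 0, 0.495, 1, 0, -1, 0, 0, 0, 0.495, 1, 0, -1, 0, 0, 0, 0.495, 1, 0, -1, 0, 0, 0, 0.495, 1, 0, -1]}}

```text
time: 1.77
tool_pos: [0.5127, 0.0942, 0.2305]
eef_rot: [-3.141, 0.002, 0.193]
force: [-0.5, -1.3, 0.6]
gripper_width: -0.0003
gripper_force: 0.0
```

Request:
{"method": "send_rows", "body": {"moves": [0, 0, 0, 0, 0.09, -0.5, -1, 0, 0, 0, 0, 0.09, -0.5, -1, 0, 0, 0, 0, 0.09, -0.5, -1, 0, 0, 0, 0, 0.09, -0.5, -1]}}

```text
time: 2.1
tool_pos: [0.5084, 0.1084, 0.1262]
eef_rot: [3.14, 0.012, 0.188]
force: [0.3, -0.6, 0.2]
gripper_width: 0.0
gripper_force: 0.0
```

```bash
python3 - <<'E'
from h import *
s=robot.state();print(s["tool_pos"],s["eef_rot"]);print(eyes.get_calibration("wrist"))
a,_=eyes.snapshot("wrist");b,_=eyes.snapshot("top")
cv2.imwrite("pics/w1.png",a[...,::-1])
E
```

```text
[0.50840322 0.10837511 0.12620606] [3.14031562 0.01203904 0.18848242]
{'K': array([[351.33347331,   0.        , 317.72364605],
       [  0.        , 351.33347331, 237.65670035],
       [  0.        ,   0.        ,   1.        ]]), 'mount': array([[ 4.89378772e-04, -9.60510955e-01, -2.78241740e-01,
         7.11096412e-02],
       [ 9.99999877e-01,  4.92744786e-04,  5.78344085e-05,
         7.14919151e-04],
       [ 8.15515840e-05, -2.78241734e-01,  9.60511078e-01,
        -1.42821172e-01],
       [ 0.00000000e+00,  0.00000000e+00,  0.00000000e+00,
         1.00000000e+00]])}
```

View pics/w1.png

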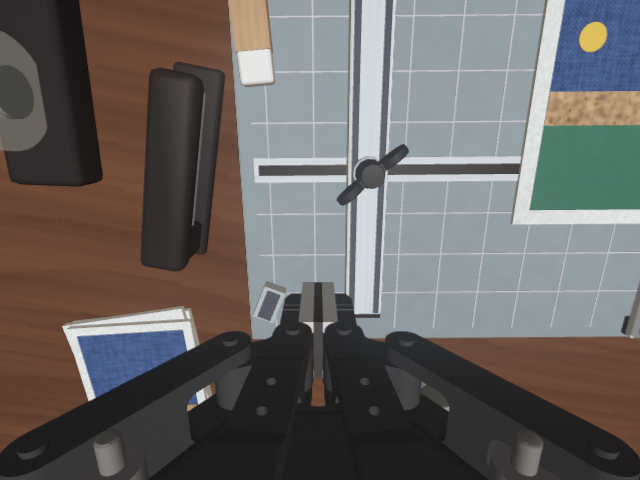

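Wrist view: screw hub at (371,173), bar rear/front edges near (353,240)/(382,240), print corner (515,222), sharpener (269,303), shut tips about 36 px wide at (318,290). Casting rays to refine positions.

```bash
cat >> h.py <<'E'
from scipy.spatial.transform import Rotation as Ro
def wray(s,u,v,z):
    c=eyes.get_calibration("wrist");M=np.array(c["mount"]);R=Ro.from_euler("xyz",s["eef_rot"]).as_matrix()
    C=R@M[:3,3]+s["tool_pos"];d=R@M[:3,:3]@np.linalg.inv(c["K"])@np.array([u,v,1.]);return C+d*(z-C[2])/d[2]
yaw=.188;U=np.array([[np.cos(yaw),np.sin(yaw)],[-np.sin(yaw),np.cos(yaw)]])
E
python3 - <<'E'
from h import *
s=robot.state();print("tcp",s["tool_pos"],U@s["tool_pos"][:2])
for n,u,v,z in[("screw",371,173,.071),("rear",350,180,.046),("rear2",352,300,.046),("front",382,300,.046),("front",388,60,.046),("print",513,222,.033),("print2",549,0,.033),("sharp",283,285,.041),("sharp",270,322,.041),("eraser",273,83,.042),("tipW",404,149,.066),("tipW2",342,200,.066),("slotL",256,170,.03),("slotR",520,168,.03)]:
    w=wray(s,u,v,z);print(n,w.round(4),(U@w[:2]).round(4))
E
```

```text
tcp [0.51288349 0.10935183 0.13128439] [0.52428374 0.01156994]
screw [0.5685 0.0881 0.071 ] [ 0.575  -0.0197]
rear [0.5598 0.0963 0.046 ] [ 0.568  -0.0101]
rear2 [0.477  0.0768 0.046 ] [ 0.4829 -0.0137]
front [0.481  0.0558 0.046 ] [ 0.4829 -0.0351]
front [0.6327 0.0892 0.046 ] [ 0.6383 -0.0306]
print [ 0.5512 -0.0245  0.033 ] [ 0.5369 -0.1271]
print2 [0.6852 0.0007 0.033 ] [ 0.6733 -0.1274]
sharp [0.477  0.1271 0.041 ] [0.4923 0.0357]
sharp [0.4458 0.1318 0.041 ] [0.4625 0.0461]
eraser [0.6081 0.1544 0.042 ] [0.6262 0.038 ]
tipW [0.585  0.0718 0.066 ] [ 0.5881 -0.0388]
tipW2 [0.5493 0.1007 0.066 ] [ 0.5585 -0.0037]
slotL [0.5528 0.1591 0.03  ] [0.5728 0.053 ]
slotR [ 0.5879 -0.0181  0.03  ] [ 0.5742 -0.1277]
```

Request:
{"method": "send_rows", "body": {"moves": [0, 0, 0, 0, 0, -0.465, -1, 0, 0, 0, 0, 0, -0.465, -1, 0, 0, 0, 0, 0, -0.465, -1, 0, 0, 0, 0, 0, -0.465, -1, 0, 0, 0, 0, 0, -0.465, -1]}}

```text
time: 2.62
tool_pos: [0.5149, 0.1111, 0.0403]
eef_rot: [3.141, -0.003, 0.189]
force: [0.8, 0.5, -0.1]
gripper_width: -0.0001
gripper_force: 0.0
```

Request:
{"method": "send_rows", "body": {"moves": [0, 0, 0, 0.01, -0.05, 0, -1, 0, 0, 0, 0.02, -0.1, 0, -1, 0, 0, 0, 0.03, -0.15, 0, -1, 0, 0, 0, 0.04, -0.2, 0, -1, 0, 0, 0, 0.05, -0.25, 0, -1, 0, 0, 0, 0.06, -0.3, 0, -1, 0, 0, 0, 0.065, -0.34, 0, -1, 0, 0, 0, 0.073, -0.38, 0, -1, 0, 0, 0, 0.08, -0.42, 0, -1, 0, 0, 0, 0.08, -0.42, 0, -1]}}

```text
time: 3.45
tool_pos: [0.5317, 0.0259, 0.0402]
eef_rot: [3.141, -0.005, 0.188]
force: [0.5, 1.0, 0.8]
gripper_width: -0.0001
gripper_force: 0.5
```

Request:
{"method": "send_rows", "body": {"moves": [0, 0, 0, 0.005, -0.025, 0, -1, 0, 0, 0, 0.01, -0.05, 0, -1, 0, 0, 0, 0.013, -0.07, 0, -1, 0, 0, 0, 0.015, -0.08, 0, -1, 0, 0, 0, 0.015, -0.08, 0, -1]}}

```text
time: 3.87
tool_pos: [0.5337, 0.0109, 0.0395]
eef_rot: [3.141, -0.003, 0.19]
force: [1.3, 2.7, 5.4]
gripper_width: -0.0
gripper_force: 3.6
```

```bash
python3 - <<'E'
from h import *
s=robot.state();print(s["tool_pos"],s["eef_rot"],s["force"])
a,_=eyes.snapshot("wrist")
cv2.imwrite("pics/w2.png",a[...,::-1])
E
```

```text
[0.53372081 0.01092729 0.03953933] [ 3.14091678 -0.00322334  0.18973879] [1.32909281 2.65405467 5.44539189]
```

View pics/w2.png

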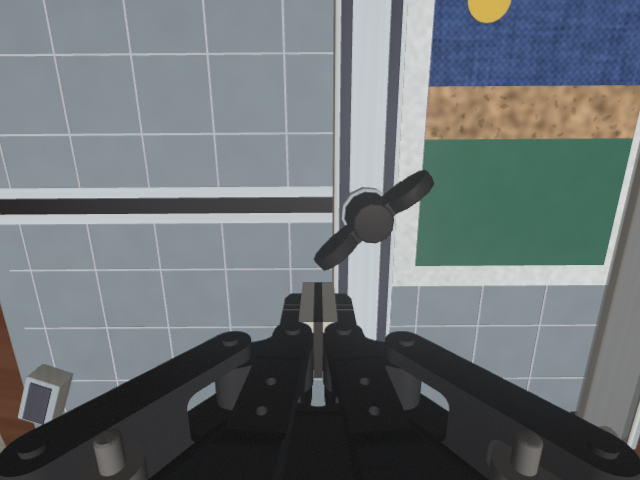

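The bar's front face (x≈388–400) is nearly at the print's left margin (x≈393 at row 280). I'll push on in small steps until the force rises.

Request:
{"method": "send_rows", "body": {"moves": [0, 0, 0, 0.002, -0.01, 0, -1, 0, 0, 0, 0.004, -0.02, 0, -1, 0, 0, 0, 0.006, -0.03, 0, -1, 0, 0, 0, 0.006, -0.03, 0, -1]}}

```text
time: 4.25
tool_pos: [0.5342, 0.0083, 0.0396]
eef_rot: [-3.138, -0.003, 0.192]
force: [0.3, 7.3, 5.6]
gripper_width: -0.0001
gripper_force: 4.8
```

Request:
{"method": "send_rows", "body": {"moves": [0, 0, 0, 0.001, -0.005, 0, -1, 0, 0, 0, 0.002, -0.01, 0, -1, 0, 0, 0, 0.003, -0.015, 0, -1, 0, 0, 0, 0.003, -0.015, 0, -1]}}

```text
time: 4.58
tool_pos: [0.5342, 0.0082, 0.0396]
eef_rot: [-3.135, -0.003, 0.194]
force: [-0.8, 9.7, 6.6]
gripper_width: 0.0004
gripper_force: 6.2
```

Request:
{"method": "send_rows", "body": {"moves": [0, 0, 0, 0.002, -0.01, 0, -1, 0, 0, 0, 0.004, -0.02, 0, -1, 0, 0, 0, 0.004, -0.02, 0, -1, 0, 0, 0, 0.004, -0.02, 0, -1, 0, 0, 0, 0.004, -0.02, 0, -1]}}

```text
time: 5.0
tool_pos: [0.5342, 0.008, 0.0396]
eef_rot: [-3.13, -0.002, 0.196]
force: [-2.0, 16.9, 7.4]
gripper_width: 0.0002
gripper_force: 9.1
```

```bash
python3 - <<'E'
from h import *
s=robot.state();print(s["tool_pos"],U@s["tool_pos"][:2],s["force"])
for n,u,v,z in[("hub",372,222,.071),("tipW",430,180,.066),("tipW2",320,266,.066),("front",388,300,.046),("front",403,40,.046),("print",393,280,.033),("print",412,100,.033),("slot",0,206,.03),("slot",330,205,.03),("rear",336,150,.046)]:
    w=wray(dict(tool_pos=np.array([.53372,.01093,.03954]),eef_rot=[3.14092,-.00322,.18974]),u,v,z);print(n,w.round(4),(U@w[:2]).round(4))
E
```

```text
[0.53424363 0.00803877 0.03958433] [ 0.52633266 -0.09195008] [-1.98993929 16.94260165  7.38584696]
hub [0.5804 0.0012 0.071 ] [ 0.5704 -0.1073]
tipW [ 0.5969 -0.0153  0.066 ] [ 0.5835 -0.1266]
tipW2 [0.5604 0.0145 0.066 ] [ 0.5532 -0.0905]
front [ 0.5434 -0.0185  0.046 ] [ 0.5303 -0.1197]
front [6.408e-01 5.000e-04 4.600e-02] [ 0.6296 -0.1192]
print [ 0.5479 -0.0223  0.033 ] [ 0.5341 -0.1243]
print [ 0.6243 -0.0106  0.033 ] [ 0.6113 -0.1271]
slot [0.5482 0.1554 0.03  ] [0.5675 0.0502]
slot [0.576  0.0128 0.03  ] [ 0.5683 -0.0951]
rear [0.5999 0.0159 0.046 ] [ 0.5923 -0.0965]
```

Firm contact: 17 N with no further motion. Next I back off and rise to wing height, beside the screw.

Request:
{"method": "send_rows", "body": {"moves": [0, 0, 0, -0.008, 0.04, 0, -1, 0, 0, 0, -0.018, 0.09, 0, -1, 0, 0, 0, -0.018, 0.09, 0, -1, 0, 0, 0, -0.018, 0.09, 0.08, -1, 0, 0, 0, -0.018, 0.09, 0.08, -1, 0, 0, 0, -0.018, 0.09, 0.08, -1, 0, 0, 0, -0.018, 0.09, 0.08, -1]}}

```text
time: 5.58
tool_pos: [0.5304, 0.0149, 0.0535]
eef_rot: [3.141, 0.002, 0.189]
force: [-0.1, 0.5, -1.3]
gripper_width: 0.0002
gripper_force: 0.0
```

```bash
python3 - <<'E'
from h import *
s=robot.state();t=s["tool_pos"];print(t,s["eef_rot"],s["force"],U@t[:2])
a,_=eyes.snapshot("wrist");cv2.imwrite("pics/w3.png",a[...,::-1])
C=np.array([.569,-.1105])
prev=None
P=[(.045,205),(.032,200)]+[(.027,a) for a in range(190,-251,-10)]
pos=[U.T@(C+r*np.array([np.cos(np.radians(a)),np.sin(np.radians(a))])) for r,a in P]
for i,(p,q) in enumerate(zip(P,pos)):
    print(p, ((q-t[:2])/.2).round(3))
E
```

```text
[0.53044393 0.01488251 0.05353043] [3.14060989e+00 1.78201885e-03 1.88803678e-01] [-0.11179333  0.52427876 -1.2726404 ] [ 0.52387896 -0.08451678]
(0.045, 205) [ 0.063 -0.217]
(0.032, 200) [ 0.108 -0.167]
(0.027, 190) [ 0.12  -0.133]
(0.027, 180) [ 0.113 -0.111]
(0.027, 170) [ 0.111 -0.087]
(0.027, 160) [ 0.113 -0.064]
(0.027, 150) [ 0.118 -0.041]
(0.027, 140) [ 0.128 -0.02 ]
(0.027, 130) [ 0.141 -0.   ]
(0.027, 120) [0.158 0.017]
(0.027, 110) [0.177 0.031]
(0.027, 100) [0.198 0.041]
(0.027, 90) [0.221 0.047]
(0.027, 80) [0.244 0.05 ]
(0.027, 70) [0.268 0.048]
(0.027, 60) [0.29  0.042]
(0.027, 50) [0.312 0.032]
(0.027, 40) [0.331 0.019]
(0.027, 30) [0.348 0.003]
(0.027, 20) [ 0.362 -0.016]
(0.027, 10) [ 0.372 -0.038]
(0.027, 0) [ 0.379 -0.06 ]
(0.027, -10) [ 0.381 -0.084]
(0.027, -20) [ 0.379 -0.107]
(0.027, -30) [ 0.373 -0.13 ]
(0.027, -40) [ 0.364 -0.151]
(0.027, -50) [ 0.35  -0.171]
(0.027, -60) [ 0.334 -0.188]
(0.027, -70) [ 0.315 -0.201]
(0.027, -80) [ 0.294 -0.212]
(0.027, -90) [ 0.271 -0.218]
(0.027, -100) [ 0.248 -0.22 ]
(0.027, -110) [ 0.224 -0.219]
(0.027, -120) [ 0.201 -0.213]
(0.027, -130) [ 0.18  -0.203]
(0.027, -140) [ 0.161 -0.19 ]
(0.027, -150) [ 0.144 -0.174]
(0.027, -160) [ 0.13  -0.155]
(0.027, -170) [ 0.12  -0.133]
(0.027, -180) [ 0.113 -0.111]
(0.027, -190) [ 0.111 -0.087]
(0.027, -200) [ 0.113 -0.064]
(0.027, -210) [ 0.118 -0.041]
(0.027, -220) [ 0.128 -0.02 ]
(0.027, -230) [ 0.141 -0.   ]
(0.027, -240) [0.158 0.017]
(0.027, -250) [0.177 0.031]
```

View pics/w3.png

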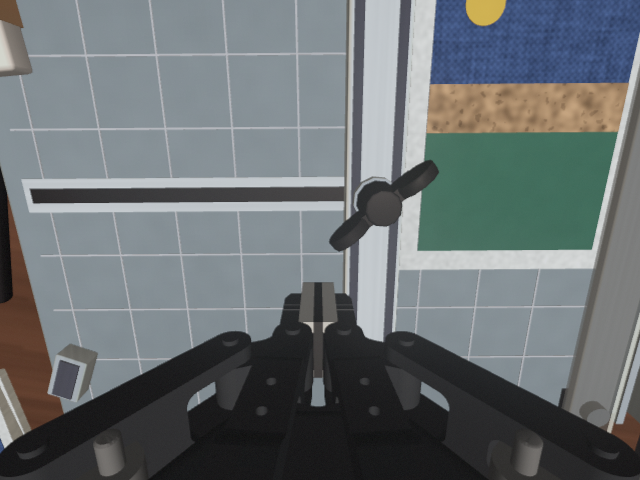

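The wing screw (hub (384,210), wings to (430,170) and (338,242)) is unchanged, and the bar sits tight to the print margin at x≈400. I'm starting the clockwise orbit from behind the +y wing.

Request:
{"method": "send_rows", "body": {"moves": [0, 0, 0, 0.04, -0.15, 0.007, -1, 0, 0, 0, 0.063, -0.217, 0.007, -1, 0, 0, 0, 0.085, -0.195, 0.007, -1, 0, 0, 0, 0.108, -0.167, 0.007, -1, 0, 0, 0, 0.12, -0.133, 0.007, -1, 0, 0, 0, 0.113, -0.111, 0.007, -1, 0, 0, 0, 0.113, -0.111, 0.007, -1, 0, 0, 0, 0.113, -0.111, 0.007, -1]}}

```text
time: 6.3
tool_pos: [0.5531, -0.004, 0.0556]
eef_rot: [-3.141, 0.001, 0.193]
force: [0.4, 0.3, -0.4]
gripper_width: -0.0001
gripper_force: 0.0
```

```bash
python3 - <<'E'
from h import *
for n,u,v,z in[("hub",384,210,.071),("tip",432,170,.066),("tip",336,243,.066)]:
    w=wray(dict(tool_pos=np.array([.53044,.01488,.05353]),eef_rot=[3.1406,.00178,.1888]),u,v,z);print(n,(U@w[:2]).round(4))
s=robot.state();t=s["tool_pos"];print(t,s["force"],U@t[:2])
E
```

```text
hub [ 0.5692 -0.1092]
tip [ 0.5831 -0.127 ]
tip [ 0.5551 -0.0923]
[ 0.55313201 -0.00402407  0.05559513] [ 0.37014501  0.3378914  -0.40772063] [ 0.54263374 -0.1073305 ]
```

Request:
{"method": "send_rows", "body": {"moves": [0, 0, 0, -0.002, 0.024, 0, -1, 0, 0, 0, 0, 0.047, 0, -1, 0, 0, 0, 0.005, 0.07, 0, -1, 0, 0, 0, 0.015, 0.091, 0, -1, 0, 0, 0, 0.028, 0.111, 0, -1, 0, 0, 0, 0.045, 0.128, 0, -1, 0, 0, 0, 0.064, 0.142, 0, -1, 0, 0, 0, 0.085, 0.152, 0, -1, 0, 0, 0, 0.108, 0.158, 0, -1, 0, 0, 0, 0.108, 0.158, 0, -1]}}

```text
time: 7.13
tool_pos: [0.5763, 0.0266, 0.0557]
eef_rot: [-3.141, -0.001, 0.191]
force: [-0.4, -0.2, -0.9]
gripper_width: -0.0001
gripper_force: 0.3
```

```bash
python3 - <<'E'
from h import *
s=robot.state();t=s["tool_pos"];print(t,s["force"],((U@t[:2]-[.5692,-.110])*1e3).round(1))
a,_=eyes.snapshot("wrist");cv2.imwrite("pics/w4.png",a[...,::-1])
E
```

```text
[0.57634715 0.02663179 0.05565674] [-0.44859301 -0.15968084 -0.87999706] [ 2.  28.4]
```

View pics/w4.png

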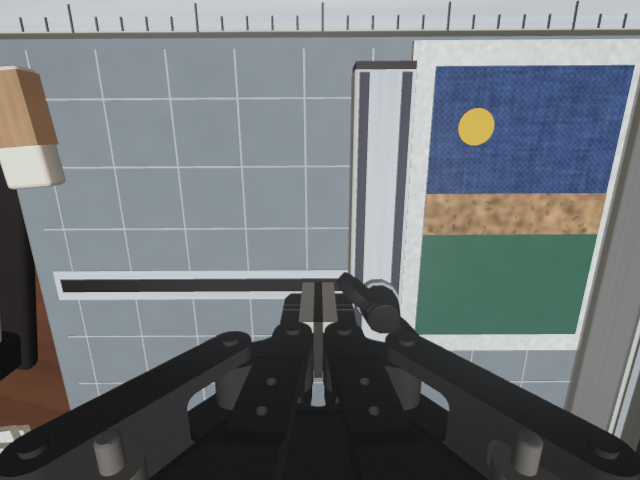

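Stroke works: finger at rel (2,28) mm and the wing has been driven toward the fence (tip at (345,278)). Continuing.

Request:
{"method": "send_rows", "body": {"moves": [0, 0, 0, 0.024, -0.004, 0, -1, 0, 0, 0, 0.048, -0.006, 0, -1, 0, 0, 0, 0.07, -0.012, 0, -1, 0, 0, 0, 0.092, -0.022, 0, -1, 0, 0, 0, 0.111, -0.035, 0, -1, 0, 0, 0, 0.128, -0.051, 0, -1, 0, 0, 0, 0.142, -0.07, 0, -1, 0, 0, 0, 0.152, -0.092, 0, -1, 0, 0, 0, 0.159, -0.114, 0, -1, 0, 0, 0, 0.161, -0.138, 0, -1]}}

```text
time: 8.02
tool_pos: [0.6081, -0.0024, 0.0558]
eef_rot: [3.142, -0.001, 0.19]
force: [0.0, 1.6, -0.4]
gripper_width: 0.0005
gripper_force: 0.5
```

Request:
{"method": "send_rows", "body": {"moves": [0, 0, 0, -0.002, -0.023, 0, -1, 0, 0, 0, -0.008, -0.046, 0, -1, 0, 0, 0, -0.017, -0.067, 0, -1, 0, 0, 0, -0.031, -0.087, 0, -1, 0, 0, 0, -0.047, -0.104, 0, -1, 0, 0, 0, -0.066, -0.117, 0, -1, 0, 0, 0, -0.087, -0.128, 0, -1, 0, 0, 0, -0.11, -0.134, 0, -1, 0, 0, 0, -0.11, -0.134, 0, -1]}}

```text
time: 8.77
tool_pos: [0.5844, -0.0294, 0.0558]
eef_rot: [3.141, 0.001, 0.19]
force: [-0.4, 0.2, 0.4]
gripper_width: 0.0001
gripper_force: 0.1
```

```bash
python3 - <<'E'
from h import *
s=robot.state();t=s["tool_pos"];print(t,s["force"],((U@t[:2]-[.5692,-.110])*1e3).round(1))
a,_=eyes.snapshot("wrist");cv2.imwrite("pics/w5.png",a[...,::-1])
E
```

```text
[ 0.58440171 -0.02938001  0.05575298] [-0.35754939  0.2159053   0.43709781] [ -0.6 -28.1]
```

View pics/w5.png

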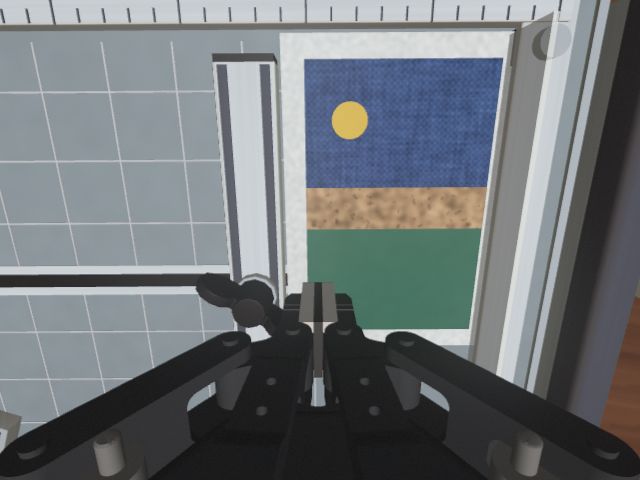

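The pushed wing has gone past −y to the −x side (hub (248,313), other wing to (205,288)), and the bar is still flush on the print. Continuing to the stop.

Request:
{"method": "send_rows", "body": {"moves": [0, 0, 0, -0.023, -0.002, 0, -1, 0, 0, 0, -0.047, -0.001, 0, -1, 0, 0, 0, -0.07, 0.005, 0, -1, 0, 0, 0, -0.091, 0.015, 0, -1, 0, 0, 0, -0.11, 0.028, 0, -1, 0, 0, 0, -0.127, 0.044, 0, -1, 0, 0, 0, -0.141, 0.063, 0, -1, 0, 0, 0, -0.151, 0.085, 0, -1, 0, 0, 0, -0.158, 0.107, 0, -1, 0, 0, 0, -0.16, 0.131, 0, -1]}}

```text
time: 9.65
tool_pos: [0.5527, -0.0019, 0.0555]
eef_rot: [-3.141, 0.001, 0.19]
force: [-1.1, -0.8, -0.3]
gripper_width: 0.0002
gripper_force: 0.4
```

Request:
{"method": "send_rows", "body": {"moves": [0, 0, 0, 0.002, 0.023, 0, -1, 0, 0, 0, 0.007, 0.046, 0, -1, 0, 0, 0, 0.017, 0.067, 0, -1, 0, 0, 0, 0.03, 0.087, 0, -1, 0, 0, 0, 0.037, 0.096, 0, -1, 0, 0, 0, 0.037, 0.096, 0, -1]}}

```text
time: 10.15
tool_pos: [0.5614, 0.0181, 0.0556]
eef_rot: [-3.14, -0.001, 0.191]
force: [0.0, 1.0, 0.0]
gripper_width: 0.0002
gripper_force: 0.0
```

```bash
python3 - <<'E'
from h import *
s=robot.state();t=s["tool_pos"];print(t,s["force"],((U@t[:2]-[.5692,-.110])*1e3).round(1))
a,_=eyes.snapshot("wrist");cv2.imwrite("pics/w6.png",a[...,::-1])
E
```

```text
[0.56136175 0.0181258  0.05564586] [3.48225835e-04 1.00546695e+00 4.92975250e-02] [-14.3  22.9]
```

View pics/w6.png

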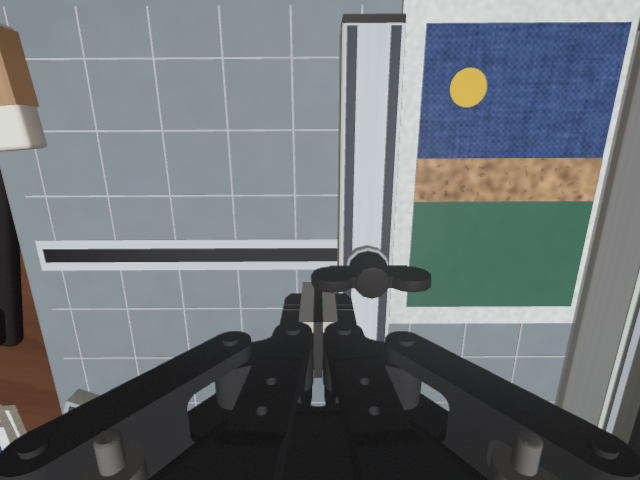

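The wings now lie along trimmer y (tips (315,279) and (430,278)). I'll push a little more in trimmer +x to confirm the dead stop.

Request:
{"method": "send_rows", "body": {"moves": [0, 0, 0, 0.01, 0.002, 0, -1, 0, 0, 0, 0.02, 0.004, 0, -1, 0, 0, 0, 0.03, 0.006, 0, -1, 0, 0, 0, 0.04, 0.008, 0, -1, 0, 0, 0, 0.04, 0.008, 0, -1, 0, 0, 0, 0.04, 0.008, 0, -1]}}

```text
time: 10.7
tool_pos: [0.562, 0.0174, 0.0548]
eef_rot: [-3.141, 0.015, 0.19]
force: [-13.9, -1.7, 10.3]
gripper_width: -0.0
gripper_force: 6.8
```

```bash
python3 - <<'E'
from h import *
s=robot.state();t=s["tool_pos"];print(t,s["force"],((U@t[:2]-[.5692,-.110])*1e3).round(1))
E
```

```text
[0.56195163 0.01740459 0.05481612] [-13.93814054  -1.71812022  10.2895916 ] [-13.9  22.1]
```

Dead stop: 14 N with 0.6 mm of motion. Retreating straight back, then up.

Request:
{"method": "send_rows", "body": {"moves": [0, 0, 0, -0.05, -0.01, 0, -1, 0, 0, 0, -0.12, -0.023, 0, -1, 0, 0, 0, -0.2, -0.038, 0, -1, 0, 0, 0, -0.2, -0.038, 0, -1, 0, 0, 0, -0.2, -0.038, 0.3, -1, 0, 0, 0, -0.2, -0.038, 0.6, -1, 0, 0, 0, -0.2, -0.038, 0.8, -1, 0, 0, 0, -0.2, -0.038, 0.8, -1, 0, 0, 0, -0.2, -0.038, 0.8, -1, 0, 0, 0, -0.2, -0.038, 0.8, -1]}}

```text
time: 11.53
tool_pos: [0.5318, 0.0111, 0.2189]
eef_rot: [3.14, -0.008, 0.19]
force: [0.5, -0.8, -1.2]
gripper_width: 0.0001
gripper_force: 0.0
```

```bash
python3 - <<'E'
from h import *
s=robot.state();print(s["tool_pos"],s["force"])
a,_=eyes.snapshot("wrist");cv2.imwrite("pics/w7.png",a[...,::-1])
E
```

```text
[0.53182874 0.01114938 0.2188711 ] [ 0.45531437 -0.82873031 -1.15487772]
```

View pics/w7.png

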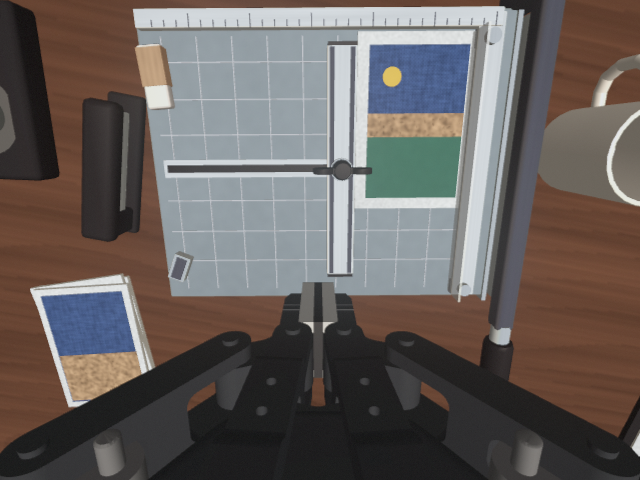

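The wings lie along the slot (315–371, 170), the bar sits against the print at x≈355, the other items look undisturbed, and the hand is clear.

```bash
python3 -c "
from h import *
print(sign_off())"
```

```text
the job is handed in; nothing more can be done
None
```

The job is handed in: I pushed the backstop firmly against the print's edge, turned the wing screw clockwise until it stopped dead, and drew the hand clear; the sign-off gave no verdict.

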